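Unclip the fume extractor's cover and nip up the filter clamp

ROBOT

A 6-joint arm with a two-finger parallel gripper is mounted at the origin on the work surface. World frame = base frame: x ahead of the robot, y to its left, z up, the work surface at z = 0. Lengths are in m, angles in rad, forces in N, time in s.
With the tool pointing down it reaches from about 0.35 to 0.775 m from the base axis. Payload 7.3 kg.
Tool frame: the origin (TCP) lies at the very end of the fingers, on their centre line; the grasp point (between the pads) lies 19 mm behind it; z points along the fingers, y is the direction in which the jaws open and shut (so a half turn about z gives the same grasp; the last joint's range is limited). The gripper opens to 92 mm and grips with 3 to 60 N. Pads are 19 mm wide; open, the fingers measure 130 mm over their backs; the gripper's body (75 mm by 190 mm) begins 47 mm behind the grasp point.
Start: joints at [1.136, 0.342, 1.524, -0, 1.275, -0.146], TCP at [0.15, 0.503, 0.227] pointing down, gripper open.
Joint ranges: [-2.53, 2.53], [-0.77, 2.02], [0.04, 2.7], [-1, 4.14], [0.28, 2.66], [-3.11, 3.11]. Speed limits (rad/s): [2.57, 2.57, 3.14, 3.14, 3.14, 3.14].

INTERFACE

Orientations are given as [roll, pitch, yaw] about the fixed x, y, z axes, in that order (R = Rz(yaw) Ry(pitch) Rx(roll)).
In Python, from cell import robot gives the robot as it stands.
- The arm moves only by the shell command python3 -m pendant 'ROWS' [OPENING] [FORCE]. ROWS is JSON, a list of rows, each a list of 2 entries, a list of its own where there are three numbers: the shift along the tool's x, y, z in mm, then the turn about the tool's z in degrees. In form: [[[x, y, z], turn], ...]. A call has 1 to 10 rows; each row is the pose to reach, as a shift and turn from the pose measured when the call began, along the tool's axes at that moment; what a row does not reach only later rows make up. A row lasts 1/12 s, in which the tool goes at most 41.7 mm and 7.16 degrees, less where a joint would pass 70% of its speed; a pose out of reach is approached as far as the arm can. A call with a gripper value outside its range is refused whole. OPENING is the opening, from 0 (shut) to 1 (fully open), set as the call begins (- or left out, the last holds). The fingers move at their own pace and stop on an object; FORCE is the grip in N (left out, the last holds). Time passes only in rows, so rows that repeat a pose let the fingers close. It gives the time, the measured TCP pose, the force and the opening at its end, in the units of the state.
- robot.observe(): the state, without advancing time (a new reading comes with each control period).
- robot.read_camera(name): name is "scene" or "top"; returns the picture (384x512x3 uint8, red, green, blue); there is no depth.
- robot.calibration(name): a dict with "vfov" (degrees; the focal length in pixels is half the picture's height over the tangent of half this angle, whatever the lens; pixels are square), "cx", "cy" (the principal point, pixels), "k1" (the pictures are not rectified: a ray, as slopes to the right and down, at radius r is drawn at 1 + k1 r^2 times it, then the intrinsics apply), "rvec" (rotation vector, rad) and "tvec" (3), from world to camera coordinates, as OpenCV has them. Camera axes: x right, y down, z forward; pixel columns grow to the right and rows downward; lengths in m; the calibration is good to about 2 mm. A picture is of the moment at which its call begins. calibration takes no time and is no camera call.
- robot.hand_in(): hands the job in, once; it reports no verdict.
Trained networks look in the newest picture that a camera, given by its name, has taken for a name from the list of things; names that differ only in an ending like _2 or _b are one class to them, and where a whole thing is asked for, a point or a joint stands for the part that bears it (a point fixed in the world has none). Each returns a list of dicts, best first, with "p" (0 to 1); they miss things now and then, are a little off and sometimes report something else, mostly with a low value. They report only what shows in the picture. A call takes as long as a camera call.
- robot.find_in(camera, query): "xy" ([column, row] as shares, 0 to 1, of the picture: columns of its width, rows of its height, amid what is visible of it).
The state is a dict: "time": time; "qpos": joint angles; "qvel": joint speeds; "joint_efforts": joint torques, N m; "tool_pos": TCP position; "tool_rot": TCP orientation; "contact_force": force on the tool from outside, world axes, zero at the start; "torque": the same for the moment, N m; "opening": finger opening in m.
Only numpy, scipy, OpenCV 4.12 (cv2) and the standard library are available. Lean on these libraries where they do the work, as an engineer would, in place of code of your own. Each camera call takes 0.05 s, during which the arm holds its last target.

TASK

The new filter cartridge in the bench fume extractor was only put in loosely: squeeze the cover's two orange snap tabs together, lift the cover off and set it down, not drop it, flat and grille up in the middle of the blue mat. Then tighten the red hand knob inside clockwise until it suddenly goes stiff and give it an eighth of a turn more (45 degrees), so that the gasket seals without being crushed. Leave the cover off, for I will leak-test it first, and leave the reel, the screwdriver and the cutters where they lie.

Things in the scene. Friction and masses are not known exactly. Their poses are not given: they have to be found in the camera images.
- extractor: bench fume extractor, fixed: ivory box 210 x 210 x 165 mm with an open top under its cover. Origin: centre of its underside, on the bench; z up. Inside is the filter cartridge: pleats and a flat aluminium bridge along y whose top is 108 mm above the bench. A black hose spigot, 31 mm in radius, sticks out 28 mm from its +x side at a height of 80 mm
- rim (a point): centre of the extractor's opening, level with its rim, 165 mm above the bench; axes as the extractor's. The opening is 186 x 186 mm; in the middle of its +y and -y walls a steel keeper 60 mm long sticks out 8 mm inward, 1.5 to 6.5 mm below the rim, under which the cover's bolts catch
- cover: dark grey clip-on grille cover, 192 x 192 mm, about 0.2 kg, on the rim, its axes along the extractor's. Origin: centre of its underside, on which it lies flat; z up through the grille. 14 mm skirt that hangs in the opening with 1.5 to 2.5 mm play, then a 4 mm plate (top face 18 mm above the origin). In its middle stand two orange tabs; the plate beside them is free
- tab_left_face (a point): middle of the outer face of the orange tab on the cover's +y side, 34 mm above the cover's origin and 30 mm from its middle (the outer faces are 60 mm apart); axes as the cover's. Each tab is 26 mm wide (x), 4 mm thick (y), and reaches from the plate to 46 mm above the cover's origin
- tab_right_face (a point): middle of the outer face of the -y tab, 34 mm above the cover's origin; axes as the cover's
- tab_left (a joint): how far the +y tab is pressed inward (m): 0 out and latched, 0.008 fully in, at its stop. A spring pushes it out with 3 N at 0, 7 N at 0.008. It carries a bolt that catches about 4.5 mm under a keeper: with both tabs at least 6 mm in, the cover lifts straight off; merely pulling does not free it
- tab_right (a joint): the same for the tab on the cover's -y side
- knob_grip (a point): on the upright axis of the red hand knob, in the middle of the extractor, 134 mm above the bench; axes turn with the knob. Round foot 42 mm across, 112 to 120 mm above the bench; on it a bar 48 mm long (x), 12 mm thick (y), up to 146 mm above the bench, to be gripped across its thickness; white mark on its +x end. Clockwise from above tightens
- knob (a joint): loose part of the knob's turning (rad): starts between 0.55 and 0.95 and grows as the knob is turned clockwise, lightly (about 0.01 N m), to 1.2; there the gasket meets and the knob at once goes stiff. It falls again if the knob is turned back; letting go of it costs about 0.02
- washer (a joint): how far the knob has been turned clockwise beyond the point where it went stiff (rad); 0 before that, stop at 1.57. From then on the bright steel washer under the knob (56 mm across, 108 to 112 mm above the bench, black mark on its rim) turns with it. Takes about 0.35 N m while turning, stays where it is left, even if the knob is turned back. An eighth of a turn is 0.785
- mat: blue work mat, 250 x 250 x 3 mm, fixed flat on the bench. Origin: centre of its underside, top face 3 mm above it
- reel: orange reel of solder standing on its flange, 54 mm across, 32 mm high; leave alone. Origin: centre of its underside
- screwdriver: yellow-handled screwdriver, 170 mm long, lying beyond the work; leave alone. Origin in its middle, on the bench; its x runs from handle to tip
- cutters: red-handled side cutters, 136 mm long, 55 mm wide, lying beyond the work; leave alone. Origin near their pivot, on the bench; x towards the jaws

How it is judged:
On the way, in this order (a step that is already met when the one before it is completed fails the run):
1. both snap tabs are squeezed in together while the cover still lies on the extractor (value of joint each of tab_left, tab_right above 0.005 m and z of cover in the frame of extractor below 0.156 m), for 0.1 s.
2. the cover lies flat, grille up, in the middle of the mat and is let go (horizontal distance between cover and mat below 0.06 m and z of cover in the frame of mat below 0.008 m and angle between cover's own z axis and vertical below 0.06 rad and linear speed of cover below 0.02 m/s and contact force between cover and the fingers below 0.1 N), for 0.2 s.
3. the knob has been turned on past its stiff point by about an eighth of a turn (value of joint washer between 0.525 and 1.045 rad), for 0.2 s.
At the end, for the whole second after the job is handed in: the knob has been turned 0.525 to 1.045 rad (45 degrees, give or take 15) beyond the point where it went stiff and has not been turned back by more than 0.12 rad; the cover lies still, flat and grille up on the mat, its centre within 60 mm of the mat's centre (all of step 3 and value of joint knob above 1.08 rad and horizontal distance between cover and mat below 0.06 m and z of cover in the frame of mat below 0.008 m and angle between cover's own z axis and vertical below 0.06 rad and linear speed of cover below 0.02 m/s); the robot touches nothing.
It fails at once if the cover is dropped (it moves at more than 0.5 m/s while no finger holds it) (contact force between cover and the fingers below 0.01 N and linear speed of cover above 0.5 m/s).
It fails at once if the gasket is crushed (knob turned more than 1.15 rad beyond its stiff point) (value of joint washer above 1.15 rad).
It fails at once if the reel, the screwdriver or the cutters are pushed more than 30 mm away (distance of any of reel, screwdriver, cutters from where it was at the start of the episode above 0.03 m).
It also fails if it takes over 61 s, if anything falls off the work surface, if the arm or the gripper's body presses on something with over 40 N, if the wrist force passes 120 N, or if a joint passes its speed limit or range.

## Working session

There is one attempt and no reset: what is moved stays moved. The work goes in short steps, Python scripts to look and compute and a shell command to move; the robot and the scene stay as the last step left them, time stands still between calls to the robot, and variables do not carry over. Pictures are saved under pics/ and viewed, and the job is handed in when it is done.

```bash
ls; mkdir -p pics
python3 - <<'E'
from cell import robot
import cv2
print(robot.observe())
for c in ("scene","top"):
    im=robot.read_camera(c); cv2.imwrite(f"pics/{c}0.png",im[:,:,::-1]); print(c,robot.calibration(c))
E
```

```text
pics
{'time': 0.0, 'qpos': array([ 1.13600591e+00,  3.42717996e-01,  1.52499815e+00,  2.58706800e-05,
        1.27544209e+00, -1.45965023e-01]), 'qvel': array([-0.00073857,  0.00131004,  0.00161987, -0.00010293,  0.00024965,
       -0.00200939]), 'joint_efforts': array([-2.66016259e-04, -4.31237733e+01, -2.44220299e+01,  7.19393953e-02,
        5.58361982e-02, -1.01184066e-04]), 'tool_pos': array([0.14931223, 0.50289085, 0.22605402]), 'tool_rot': array([-3.14004732e+00, -2.52184371e-04,  2.85275951e+00]), 'contact_force': array([-7.75889199e-01, -6.95476410e-04,  3.21047556e-01]), 'torque': array([0.05331331, 0.02265566, 0.00142527]), 'opening': 0.09178554285879846}
scene {'vfov': 42.63409313086835, 'cx': 254.0142045270999, 'cy': 182.95600011217874, 'k1': -0.20887710109961702, 'rvec': array([ 1.61838331,  1.83876766, -0.81453765]), 'tvec': array([ 0.07408847, -0.31151435,  1.61460726])}
top {'vfov': 51.45325448293582, 'cx': 256.88433593214523, 'cy': 189.2539134034465, 'k1': -0.02793099197262612, 'rvec': array([ 2.16298974, -2.03135691,  0.22559421]), 'tvec': array([-0.03090294,  0.63677944,  0.77406337])}
```

View pics/scene0.png

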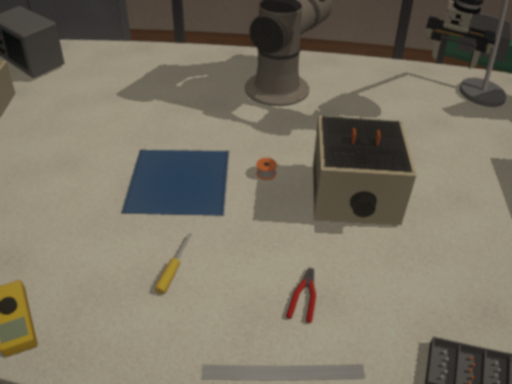

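View pics/top0.png

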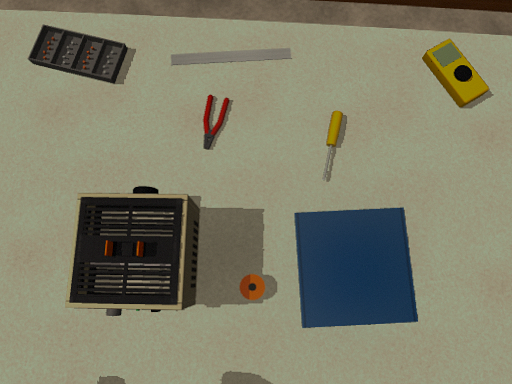

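The scene view shows the mat around (178,182), the reel (266,166), and the extractor with tabs near (354,136) and (378,137). The top view shows the tabs at about (109,248) and (140,248), and the mat around (356,267).

```bash
cat > h.py <<'E'
import numpy as np, cv2
from cell import robot
def K(c):
    k=robot.calibration(c); f=192/np.tan(np.radians(k["vfov"]/2))
    return np.array([[f,0,k["cx"]],[0,f,k["cy"]],[0,0,1]]),np.array([k["k1"],0,0,0,0.]),cv2.Rodrigues(np.array(k["rvec"]))[0],np.array(k["tvec"])
def ray(c,px):
    k,d,R,t=K(c); u=cv2.undistortPoints(np.array([[px]],float),k,d)[0,0]
    return -R.T@t, R.T@np.array([u[0],u[1],1])
def onz(c,px,z):
    o,v=ray(c,px); return o+v*(z-o[2])/v[2]
def tri(a,b):
    o1,v1=ray("scene",a);o2,v2=ray("top",b)
    s=np.linalg.lstsq(np.c_[v1,-v2],o2-o1,rcond=None)[0]
    p,q=o1+s[0]*v1,o2+s[1]*v2
    return (p+q)/2,np.linalg.norm(p-q)
def proj(c,P):
    k,d,R,t=K(c); return cv2.projectPoints(np.array(P,float).reshape(-1,1,3),R,t,k,d)[0][:,0]
E
python3 - <<'E'
from h import *
np.set_printoptions(precision=4,suppress=True)
S=np.array([512,384])
ims={c:robot.read_camera(c) for c in("scene","top")}
for c in ims: cv2.imwrite(f"pics/{c}_big.png",cv2.resize(ims[c][90:240,290:440] if c=="scene" else ims[c][170:330,50:280],None,fx=4 if c=="scene" else 3,fy=4 if c=="scene" else 3,interpolation=2)[:,:,::-1])
for q in("extractor","cover","tab_left","tab_right","mat","reel"):
    r={c:robot.find_in(c,q) for c in ims}
    for c in r: print(q,c,[(np.round(np.array(d["xy"])*S,1).tolist(),round(d["p"],2)) for d in r[c]][:3])
    if r["scene"] and r["top"]: print("  tri",*tri(np.array(r["scene"][0]["xy"])*S,np.array(r["top"][0]["xy"])*S))
E
```

```text
extractor scene [([357.1, 191.2], 0.85)]
extractor top [([145.7, 266.7], 0.64)]
  tri [ 0.4627  0.2487 -0.0086] 0.0017828786779447562
cover scene [([365.2, 143.3], 0.57)]
cover top [([121.4, 247.8], 0.63)]
  tri [0.4911 0.244  0.1673] 0.0061278450243207215
tab_left scene [([377.1, 135.9], 0.37)]
tab_left top []
tab_right scene []
tab_right top [([141.9, 247.3], 0.57)]
mat scene [([176.4, 184.9], 0.78), ([355.9, 188.9], 0.46)]
mat top [([357.4, 271.2], 0.95)]
  tri [ 0.4829 -0.2252 -0.0251] 0.00726202985999541
reel scene [([264.2, 166.6], 0.84), ([354.2, 192.1], 0.5)]
reel top [([248.0, 286.2], 0.62)]
  tri [0.4363 0.0101 0.0246] 0.010591288762508538
```

View pics/scene_big.png

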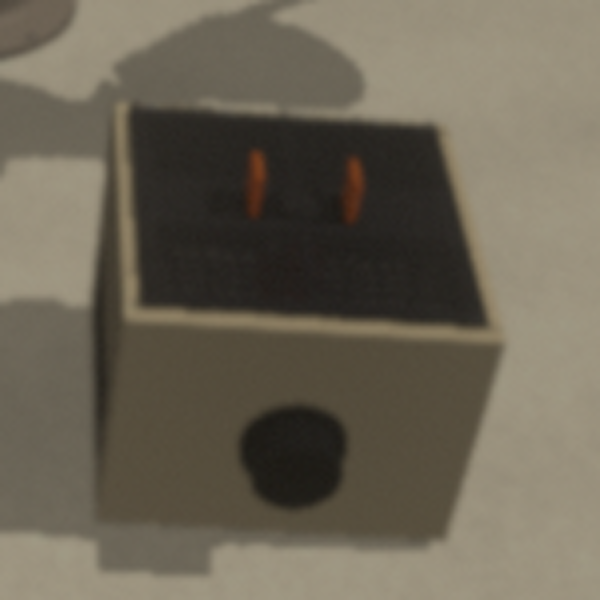

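View pics/top_big.png

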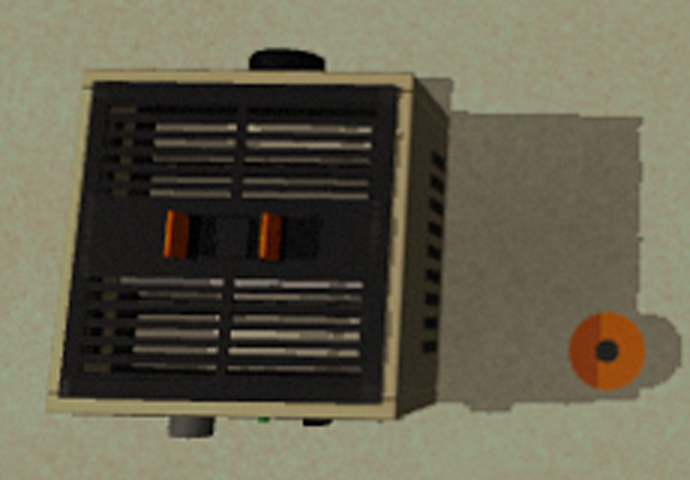

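```bash
cat > fit.py <<'E'
from h import *
from scipy.optimize import least_squares
np.set_printoptions(precision=4,suppress=True)
sc=lambda u,v:((u+.5)/4-.5+290,(v+.5)/4-.5+90)
tp=lambda u,v:((u+.5)/3-.5+50,(v+.5)/3-.5+170)
h=.105
obj=np.array([[h,-h,.165],[h,h,.165],[-h,-h,.165],[-h,h,.165]])
so=[sc(124,320),sc(502,340),sc(115,102),sc(446,127)]
to=[tp(413,73),tp(83,70),tp(399,418),tp(47,411)]
def world(p,o):
    c,s=np.cos(p[2]),np.sin(p[2]); return o@np.array([[c,s,0],[-s,c,0],[0,0,1]])+[p[0],p[1],p[3]]
def res(p,o=obj,a=so,b=to): return np.r_[(proj("scene",world(p,o))-a).ravel(),(proj("top",world(p,o))-b).ravel()]
r=least_squares(res,[.48,.24,0,0]);print("extractor x y yaw dz",r.x,"rms",np.sqrt(np.mean(r.fun**2)),"\n",r.fun.reshape(-1,2))
pe=r.x
# tabs' tops
for nm,a,b in(("R",sc(257,153),tp(263,235)),("L",sc(353,158),tp(167,235))): print("tab",nm,tri(a,b))
pe3=np.r_[pe[:3],0]
for y in(-.03,.03):
  P=world(pe3,np.array([[0,y,.165-.014+.046],[0.013,y,.197],[-.013,y,.197]])); print("expected",P[0],proj("scene",P).tolist(),proj("top",P).tolist())
E
python3 - <<'E'
from fit import *
obs={}
for c in("scene","top"):
    im=robot.read_camera(c); hsv=cv2.cvtColor(im,cv2.COLOR_RGB2HSV)
    m=cv2.inRange(hsv,(100,120,40),(125,255,255))
    cs=max(cv2.findContours(m,0,2)[0],key=cv2.contourArea)
    q=cv2.approxPolyDP(cs,8,True)[:,0]; print(c,q.tolist(),cv2.contourArea(cs)); obs[c]=q
m=.125
P=lambda p:world(np.r_[p,0.003],np.array([[m,m,0],[m,-m,0],[-m,-m,0],[-m,m,0]]))
def rr(p):
    o=[]
    for c in obs:
        q=proj(c,P(p)); 
        for x in q: d=obs[c]-x; o+=list(d[np.argmin((d**2).sum(1))])
    return np.array(o)
s=least_squares(rr,[.48,-.22,0]);print("mat",s.x,s.fun.reshape(-1,2).tolist())
E
```

```text
extractor x y yaw dz [ 0.4896  0.237   0.0522 -0.001 ] rms 0.7819340373097627 
 [[-1.0857  0.4496]
 [ 0.5021  1.    ]
 [-1.6788  0.413 ]
 [-0.7348 -0.5923]
 [ 0.026  -0.4103]
 [-0.3155 -0.542 ]
 [-1.0278  0.4904]
 [-0.8945  0.7814]]
tab R (array([0.4902, 0.208 , 0.2049]), np.float64(0.0028722140051005898))
tab L (array([0.4866, 0.2632, 0.2051]), np.float64(0.002224714829167158))
expected [0.4912 0.207  0.197 ] [[352.37895683906703, 131.06013059399987], [352.8744821549682, 134.41804265045744], [351.890327428283, 127.76345806227334]] [[138.40461526534926, 247.83153407857685], [138.95727447014883, 240.3797564051279], [137.84992429102056, 255.34178227523336]]
expected [0.488 0.267 0.197] [[378.46277931651383, 132.67996867213665], [379.18958654042825, 136.04455815210486], [377.74630417153355, 129.37634750790642]] [[104.41713403957132, 247.36646244468534], [105.10251995722189, 239.9326145830678], [103.72937457867124, 254.85840330977976]]
scene [[209, 182], [169, 167], [159, 188], [182, 201]] 1029.5
top [[402, 208], [295, 213], [303, 326], [417, 320]] 12526.0
mat [ 0.4845 -0.2065  0.1078] [[-17.331064057797647, -30.780127077920127], [35.2112391192494, -22.401978659916438], [26.533892732623087, 19.402311429616105], [-22.364794219542432, 33.095523449955294], [4.893969877206189, -3.186817113178904], [2.374923063296251, -3.186943558910798], [3.42116673097928, -6.022724557405297], [5.60164334825356, -6.014506025684909]]
```

Extractor fit: centre (0.490, 0.237), yaw 0.052, height off by only 1 mm. The scene-view mask for the mat was bad, so I'll redo it.

Run:
```python
from fit import *
obs={}
for c,n in(("scene","scene0"),("top","top0")):
    im=cv2.imread(f"pics/{n}.png").astype(int)
    m=((im[:,:,0]-im[:,:,2])>25).astype(np.uint8)*255
    cs=max(cv2.findContours(m,0,2)[0],key=cv2.contourArea)
    q=cv2.approxPolyDP(cv2.convexHull(cs),8,True)[:,0]; print(c,q.tolist()); obs[c]=q
m=.125
P=lambda p:world(np.r_[p,0.003],np.array([[m,m,0],[m,-m,0],[-m,-m,0],[-m,m,0]]))
def rr(p):
    o=[]
    for c in obs:
        for x in proj(c,P(p)): d=obs[c]-x; o+=list(d[np.argmin((d**2).sum(1))])
    return np.array(o)
s=least_squares(rr,[.48,-.22,0]);print("mat",s.x,np.round(s.fun.reshape(-1,2),1).tolist())
```

```text
extractor x y yaw dz [ 0.4896  0.237   0.0522 -0.001 ] rms 0.7819340373097627 
 [[-1.0857  0.4496]
 [ 0.5021  1.    ]
 [-1.6788  0.413 ]
 [-0.7348 -0.5923]
 [ 0.026  -0.4103]
 [-0.3155 -0.542 ]
 [-1.0278  0.4904]
 [-0.8945  0.7814]]
tab R (array([0.4902, 0.208 , 0.2049]), np.float64(0.0028722140051005898))
tab L (array([0.4866, 0.2632, 0.2051]), np.float64(0.002224714829167158))
expected [0.4912 0.207  0.197 ] [[352.37895683906703, 131.06013059399987], [352.8744821549682, 134.41804265045744], [351.890327428283, 127.76345806227334]] [[138.40461526534926, 247.83153407857685], [138.95727447014883, 240.3797564051279], [137.84992429102056, 255.34178227523336]]
expected [0.488 0.267 0.197] [[378.46277931651383, 132.67996867213665], [379.18958654042825, 136.04455815210486], [377.74630417153355, 129.37634750790642]] [[104.41713403957132, 247.36646244468534], [105.10251995722189, 239.9326145830678], [103.72937457867124, 254.85840330977976]]
scene [[141, 153], [225, 152], [221, 213], [125, 211]]
top [[403, 208], [417, 321], [303, 327], [295, 213]]
mat [ 0.4934 -0.2145  0.1148] [[-1.8, -1.8], [5.2, -1.9], [2.5, 3.5], [-2.7, 1.6], [1.6, 0.0], [0.4, 0.8], [-0.6, -0.5], [1.3, -1.3]]
```

```bash
cat > go.py <<'E'
import sys
from h import *
from scipy.spatial.transform import Rotation as Ro
def delta(x,y,z,yaw):
    s=robot.observe(); R=Ro.from_euler("xyz",s["tool_rot"]).as_matrix()
    d=R.T@(np.array([x,y,z])-s["tool_pos"])*1000
    t=np.degrees((s["tool_rot"][2]-yaw+np.pi)%(2*np.pi)-np.pi)
    print("shift mm",np.round(d,1),"turn",round(t,1),"| q",np.round(s["qpos"],2),"tilt",np.round(s["tool_rot"],4),"F",np.round(s["contact_force"],1),"T",np.round(s["torque"],2))
delta(*map(float,sys.argv[1:5]))
E
python3 go.py 0.489 0.2365 0.215 3.194
```

```text
shift mm [-401.4 -159.    11.7] turn -19.6 | q [ 1.14  0.34  1.52  0.    1.28 -0.15] tilt [3.1414 0.     2.8528] F [ 0.6 -0.2  0.4] T [-0.01 -0.02  0.02]
```

```bash
python3 -m pendant '[[[-20,-8,0],-1],[[-60,-24,0],-3],[[-95,-38,0],-5],[[-132,-52,0],-7],[[-170,-67,0],-9],[[-207,-82,0],-11],[[-245,-97,0],-13],[[-282,-112,0],-15],[[-320,-127,0],-17],[[-350,-139,0],-18.5]]' 1 10; python3 -m pendant '[[[-30,-10,0],-1],[[-46,-18,0],-1.5],[[-46,-18,0],-1.5]]'; python3 go.py 0.489 0.2365 0.173 3.194
```

```text
time: 1.73
tool_pos: [0.4475, 0.2682, 0.2269]
tool_rot: [-3.141, 0.001, -3.107]
contact_force: [0.9, 0.1, 0.4]
opening: 0.0917
time: 1.98
tool_pos: [0.4973, 0.2497, 0.2265]
tool_rot: [-3.141, 0.002, -3.084]
contact_force: [-1.1, 0.6, -0.6]
opening: 0.0916
shift mm [  9.2 -12.7  53.4] turn 0.3 | q [ 0.33  0.4   1.44 -0.    1.3  -1.3 ] tilt [-3.1409e+00  2.1000e-03 -3.0839e+00] F [-1.1  0.6 -0.6] T [0.01 0.05 0.  ]
```

```bash
python3 -m pendant '[[[5,-6,0],0],[[9,-12.5,0],0],[[9,-12.5,10],0.3],[[9,-12.5,15],0.3]]'
python3 - <<'E'
from h import *
for c in("scene","top"):
    im=robot.read_camera(c); im=im[80:230,280:440] if c=="scene" else im[160:320,40:240]
    cv2.imwrite(f"pics/{c}1.png",cv2.resize(im,None,fx=4 if c=="scene" else 3.7,fy=4 if c=="scene" else 3.7,interpolation=2)[:,:,::-1])
E
python3 go.py 0.489 0.2365 0.173 3.194
```

```text
time: 2.32
tool_pos: [0.4878, 0.2367, 0.2107]
tool_rot: [-3.141, 0.001, -3.089]
contact_force: [0.2, 0.6, -0.5]
opening: 0.0922
shift mm [-1.2 -0.5 37.2] turn 0.0 | q [ 0.31  0.39  1.5  -0.    1.25 -1.31] tilt [-3.1405e+00 -3.0000e-04 -3.0884e+00] F [-0.1  0.4 -0.5] T [ 0.06 -0.02 -0.01]
```

View pics/scene1.png

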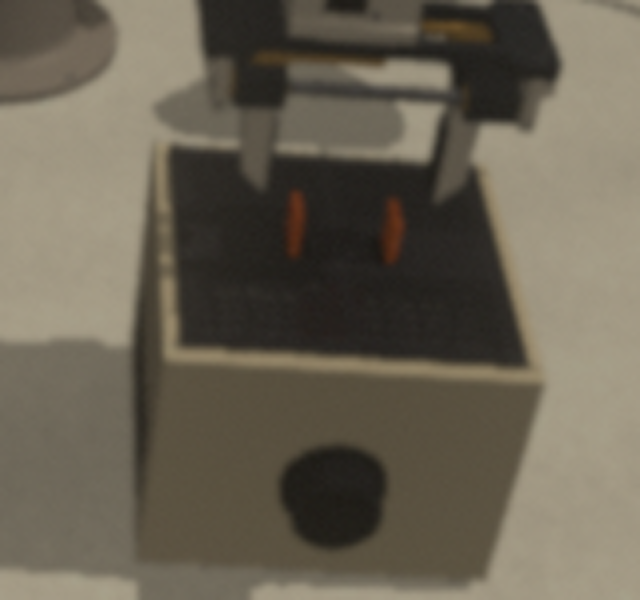

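View pics/top1.png

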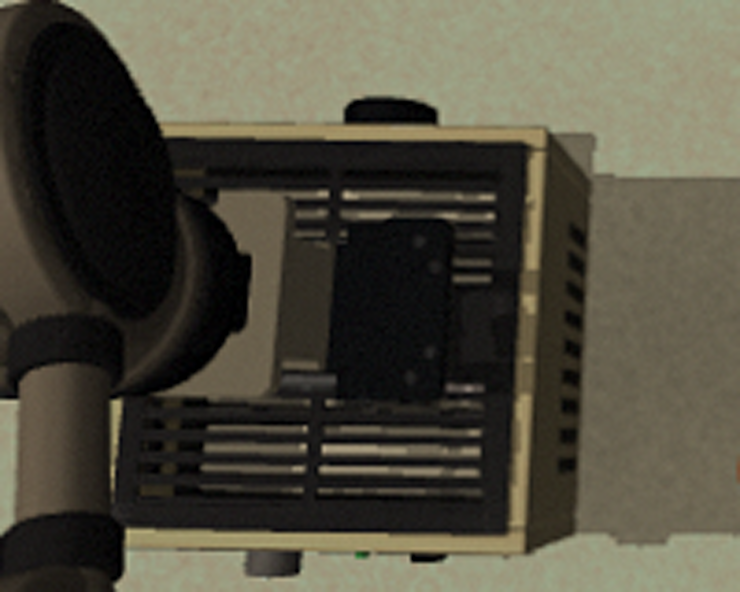

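In the scene crop, the fingertips at (262,190) and (438,203) straddle the tabs at (297,225) and (394,230), centred within a millimetre or two. I'll descend.

```bash
python3 -m pendant '[[[-1,-0.5,12],0],[[-1,-0.5,24],0],[[-1,-0.5,33],0],[[-1,-0.5,38],0],[[-1,-0.5,38],0],[[-1,-0.5,38],0]]'; python3 go.py 0.489 0.2365 0.172 3.194; python3 -m pendant '[[[0,0,0],0],[[0,0,0],0],[[0,0,0],0],[[0,0,0],0],[[0,0,0],0],[[0,0,0],0],[[0,0,0],0],[[0,0,0],0]]' 0.3 25;  python3 go.py 0.489 0.2365 0.172 3.194
```

```text
time: 2.92
tool_pos: [0.4888, 0.2366, 0.1724]
tool_rot: [-3.14, -0.0, -3.088]
contact_force: [0.5, -0.6, 0.1]
opening: 0.0917
shift mm [-0.2 -0.1  0.4] turn 0.1 | q [ 0.31  0.42  1.56 -0.    1.16 -1.31] tilt [-3.1405e+00 -2.0000e-04 -3.0882e+00] F [ 0.5 -0.6  0.1] T [0.06 0.02 0.02]
time: 3.58
tool_pos: [0.4889, 0.2374, 0.1728]
tool_rot: [3.141, 0.0, -3.088]
contact_force: [-1.2, 13.2, 5.0]
opening: 0.0431
shift mm [-0.  -0.9  0.8] turn 0.0 | q [ 0.31  0.42  1.56  0.    1.16 -1.31] tilt [ 3.1410e+00  5.0000e-04 -3.0884e+00] F [-1.2 13.2  5. ] T [ 1.91  0.22 -0.04]
```

```bash
python3 -m pendant '[[[0,1,0],0],[[0,2,0],0],[[0,2,0],0],[[0,2,0],0]]';  python3 go.py 0.489 0.2365 0.172 3.194
```

```text
time: 3.92
tool_pos: [0.4889, 0.2391, 0.1729]
tool_rot: [3.142, 0.001, -3.088]
contact_force: [-0.8, -2.6, 2.5]
opening: 0.0432
shift mm [ 0.  -2.6  0.9] turn 0.0 | q [ 0.31  0.42  1.55 -0.    1.16 -1.31] tilt [ 3.1416e+00  6.0000e-04 -3.0884e+00] F [-0.8 -2.6  2.5] T [-0.29  0.11  0.05]
```

```bash
python3 -m pendant '[[[0,-0.5,-2],0],[[0,-0.5,-4],0],[[0,-0.5,-7],0],[[0,-0.5,-10],0],[[0,-0.5,-10],0]]' - 30;  python3 go.py 0.489 0.2365 0.172 3.194
```

```text
time: 4.33
tool_pos: [0.4892, 0.2388, 0.1835]
tool_rot: [3.141, 0.001, -3.088]
contact_force: [-1.1, 1.0, -1.8]
opening: 0.0428
shift mm [ 0.3 -2.2 11.5] turn 0.0 | q [ 0.31  0.41  1.54 -0.    1.19 -1.31] tilt [ 3.1412e+00  1.4000e-03 -3.0884e+00] F [-1.1  1.  -1.8] T [ 0.03 -0.03  0.01]
```

The wrist now reads about −1.8 N, which is the cover's weight, so it came free of the keepers. I'll lift and look.

```bash
python3 -m pendant '[[[0,0,-8],0],[[0,0,-22],0],[[0,0,-38],0],[[0,0,-52],0],[[0,0,-62],0],[[0,0,-62],0]]'
python3 - <<'E'
from h import *
im=robot.read_camera("scene"); cv2.imwrite("pics/s2.png",cv2.resize(im[60:240,240:450],None,fx=3,fy=3,interpolation=2)[:,:,::-1])
E
python3 go.py 0.491 -0.215 0.245 3.194
```

```text
time: 4.83
tool_pos: [0.4901, 0.2391, 0.2481]
tool_rot: [3.14, 0.006, -3.088]
contact_force: [0.1, 0.2, -1.6]
opening: 0.0428
shift mm [  22.7 -453.3    1. ] turn 0.0 | q [ 0.31  0.36  1.44 -0.    1.34 -1.31] tilt [ 3.1406  0.0038 -3.0884] F [-0.4 -1.  -2.6] T [ 0.01  0.01 -0.05]
```

View pics/s2.png

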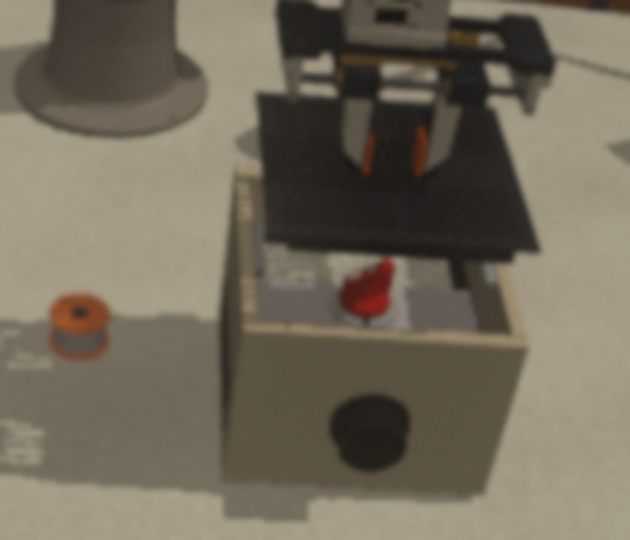

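The cover is held level between the fingers at crop (370–420,150), and the red knob is visible inside at (367,292). I'll carry the cover to the mat.

```bash
python3 -m pendant '[[[0,-8,0],0],[[1,-25,0],0],[[2,-50,0],0],[[4,-80,0],0],[[6,-112,0],0],[[7,-144,0],0],[[9,-176,0],0],[[10,-208,0],0],[[12,-240,0],0],[[14,-272,0],0]]'; python3 -m pendant '[[[1,-28,0],0],[[3,-60,0],0],[[4,-90,0],0],[[6,-112,0],0],[[7,-126,0],0],[[7,-132,0],0]]'; python3 go.py 0.491 -0.215 0.245 3.194
```

```text
time: 5.72
tool_pos: [0.489, -0.0354, 0.2453]
tool_rot: [3.14, 0.002, -3.088]
contact_force: [0.9, 0.5, -1.8]
opening: 0.0428
time: 6.22
tool_pos: [0.488, -0.1699, 0.2439]
tool_rot: [3.14, -0.0, -3.091]
contact_force: [-0.4, -0.2, -2.0]
opening: 0.043
shift mm [ -0.7 -45.2  -1.2] turn -0.1 | q [-0.48  0.31  1.52  0.    1.31 -2.11] tilt [ 3.1398e+00 -2.0000e-04 -3.0911e+00] F [-0.4 -0.2 -2. ] T [0.03 0.01 0.03]
```

```bash
python3 -m pendant '[[[-1,-15,5],0],[[-1,-35,20],0],[[-1,-45,45],0],[[-1,-45,75],0],[[-1,-45,105],0],[[-1,-45,135],0],[[-1,-45,160],0],[[-1,-45,175],0],[[-1,-45,185],0],[[-1,-45,185],0]]'
python3 - <<'E'
from h import *
for c in("scene","top"):
    im=robot.read_camera(c); cv2.imwrite(f"pics/{c}3.png",im[:,:,::-1])
E
python3 go.py 0.491 -0.215 0.025 3.194
```

```text
time: 7.05
tool_pos: [0.4899, -0.2132, 0.0565]
tool_rot: [3.137, -0.004, -3.091]
contact_force: [-0.8, 0.6, -2.4]
opening: 0.0427
shift mm [ 0.5 -0.7 34.1] turn -0.1 | q [-0.56  0.55  1.7   0.    0.89 -2.18] tilt [ 3.1399 -0.     -3.0907] F [ 0.5  0.3 -1. ] T [ 0.07  0.03 -0.04]
```

View pics/scene3.png

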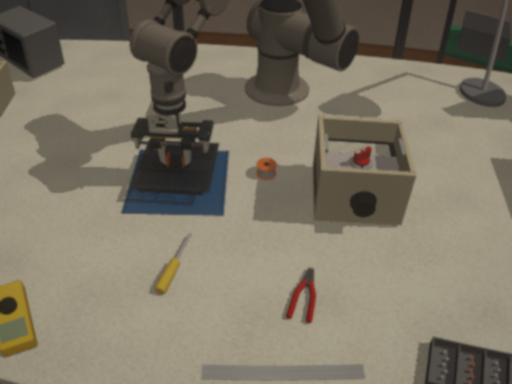

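View pics/top3.png

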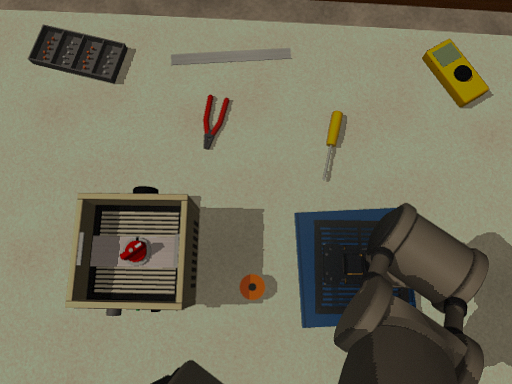

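The cover hovers level over the mat (top view: cover's left edge at column 315, mat's at 297). The knob shows in the top view at (134,250).

```bash
python3 -m pendant '[[[0,0,8],0],[[0,0,18],0],[[0,0,24],0],[[0,0,28],0],[[0,0,31],0],[[0,0,33],0],[[0,0,33],0]]'; python3 go.py 0.491 -0.215 0.025 3.194; python3 -m pendant '[[[0,0,1],0],[[0,0,2],0],[[0,0,2],0]]'; python3 go.py 0.491 -0.215 0.025 3.194
```

```text
time: 7.73
tool_pos: [0.4913, -0.2142, 0.0257]
tool_rot: [3.14, -0.001, -3.091]
contact_force: [-0.1, -0.7, -0.3]
opening: 0.0427
shift mm [ 0.4 -0.8  0.7] turn -0.1 | q [-0.56  0.61  1.73  0.    0.81 -2.18] tilt [ 3.1396e+00 -5.0000e-04 -3.0908e+00] F [-0.1 -0.7 -0.3] T [ 0.07 -0.01  0.  ]
time: 7.98
tool_pos: [0.4916, -0.2143, 0.0249]
tool_rot: [3.14, 0.0, -3.091]
contact_force: [-3.1, 1.7, 7.4]
opening: 0.0425
shift mm [ 0.7 -0.6 -0.1] turn -0.1 | q [-0.55  0.61  1.73  0.    0.81 -2.18] tilt [ 3.1402e+00  4.0000e-04 -3.0906e+00] F [-3.1  1.7  7.4] T [ 0.18  0.45 -0.03]
```

```bash
python3 -m pendant '[[[0,0,-0.5],0],[[0,0,-0.5],0],[[0,0,-0.5],0],[[0,0,-0.5],0],[[0,0,-0.5],0],[[0,0,-0.5],0],[[0,0,-0.5],0],[[0,0,-0.5],0],[[0,0,-0.5],0],[[0,0,-0.5],0]]' 1 10; python3 -m pendant '[[[0,0,-5],0],[[0,0,-20],0],[[0,0,-45],0],[[0,0,-75],0],[[0,0,-105],0],[[0,0,-135],0],[[0,0,-165],0],[[0,0,-195],0],[[0,0,-210],0],[[0,0,-210],0]]'; python3 go.py 0.489 0.237 0.23 3.194
python3 - <<'E'
from h import *
im=robot.read_camera("scene"); cv2.imwrite("pics/s4.png",cv2.resize(im[100:240,100:240],None,fx=4,fy=4)[:,:,::-1])
im=robot.read_camera("top"); cv2.imwrite("pics/t4.png",cv2.resize(im[180:320,60:210],None,fx=4,fy=4,interpolation=2)[:,:,::-1])
im=robot.read_camera("scene");cv2.imwrite("pics/s4b.png",cv2.resize(im[110:190,310:420],None,fx=6,fy=6,interpolation=2)[:,:,::-1])
for c in("scene","top"):
  for q in("knob_grip","cover","mat"): print(c,q,[(np.round(np.array(d["xy"])*[512,384],1).tolist(),round(d["p"],2)) for d in robot.find_in(c,q)][:2])
E
```

```text
time: 8.82
tool_pos: [0.4916, -0.2143, 0.0254]
tool_rot: [3.14, 0.0, -3.091]
contact_force: [-0.6, -0.3, -0.3]
opening: 0.0917
time: 9.65
tool_pos: [0.493, -0.2155, 0.24]
tool_rot: [-3.138, 0.007, -3.09]
contact_force: [-0.4, -0.9, -0.7]
opening: 0.0917
shift mm [-19.  452.1   8.6] turn -0.1 | q [-0.56  0.35  1.47  0.    1.31 -2.18] tilt [-3.1383  0.007  -3.0905] F [-0.4 -0.9 -0.7] T [ 0.06  0.05 -0.01]
scene knob_grip [([363.0, 154.0], 0.73)]
scene cover [([176.8, 175.7], 0.98)]
scene mat [([181.9, 203.9], 0.9)]
top knob_grip [([135.2, 254.4], 0.98)]
top cover [([339.0, 269.1], 0.95), ([136.5, 253.4], 0.34)]
top mat [([327.2, 251.9], 0.87)]
```

View pics/s4.png

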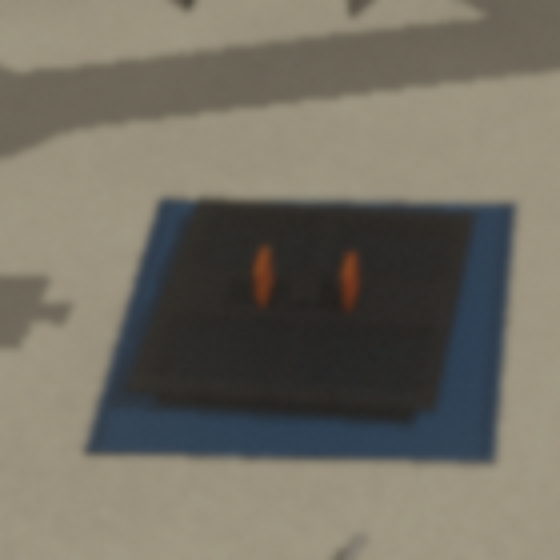

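View pics/t4.png

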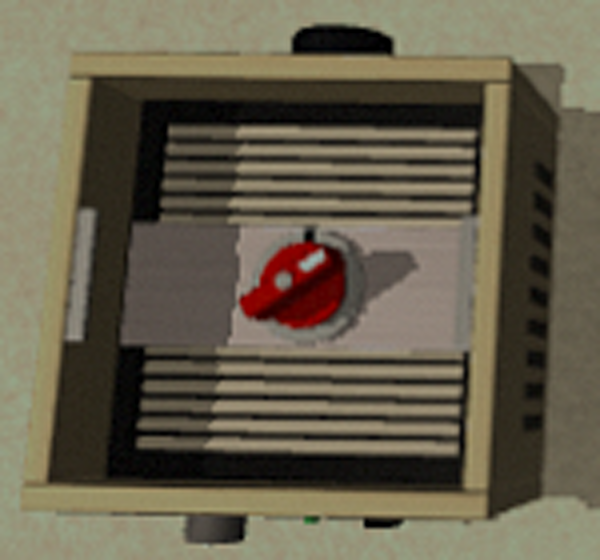

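View pics/s4b.png

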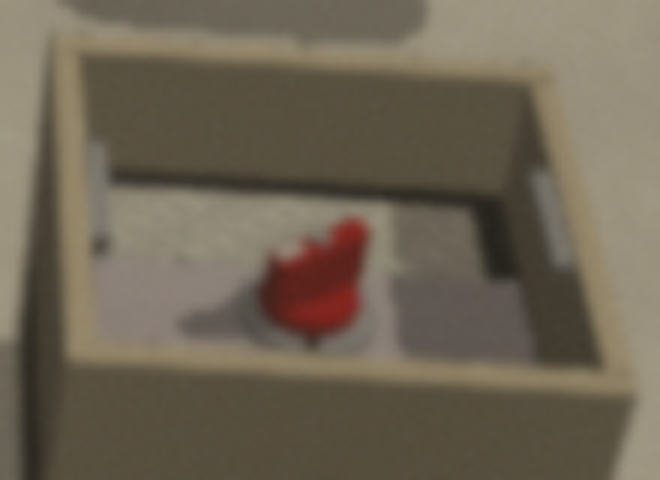

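The cover lies flat and centred on the mat, tabs out. In the top crop the knob's white mark is at about (316,262), its centre dot at (283,281), and the far bar end at (247,303).

```bash
python3 - <<'E' 2>&1 | tail -12
from h import *
f=lambda u,v:((u+.5)/4-.5+60,(v+.5)/4-.5+180)
A,B,C=[onz("top",f(*p),.146) for p in((316,261),(283,281),(248,303))]
print(A,B,C); d=A-C; print("bar x yaw",np.arctan2(d[1],d[0]),np.linalg.norm(d[:2]), np.arctan2(*(A-B)[1::-1]), np.arctan2(*(B-C)[1::-1]))
print("axis expected px crop",(proj("top",[[.4896,.237,.146]])-[60,180]+.5)*4-.5,(proj("top",[[.4896,.237,.110]])-[60,180]+.5)*4-.5)
g=lambda u,v:((u+.5)/6-.5+310,(v+.5)/6-.5+110)
print("tri dot",tri(g(318,240),f(283,281)))
im=robot.read_camera("top"); cv2.imwrite("pics/t5.png",cv2.resize(im[230:275,110:160],None,fx=12,fy=12,interpolation=2)[:,:,::-1])
im=robot.read_camera("scene"); cv2.imwrite("pics/s5.png",cv2.resize(im[140:175,345:380],None,fx=14,fy=14,interpolation=2)[:,:,::-1])
E
```

```text
[0.49970387 0.22281186 0.146     ] [0.48941714 0.23715534 0.146     ] [0.47819047 0.2522566  0.146     ]
bar x yaw -0.9398036510013599 0.036466684043680676 -0.948639155826003 -0.9315158059327739
axis expected px crop [[283.37796258 280.62972564]] [[306.26573092 286.11852679]]
tri dot (array([0.48938875, 0.23769673, 0.14599892]), np.float64(0.0010322440547726071))
```

View pics/t5.png

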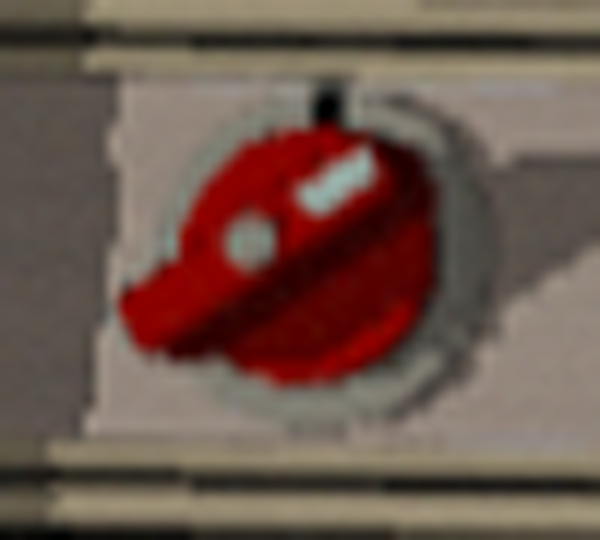

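View pics/s5.png

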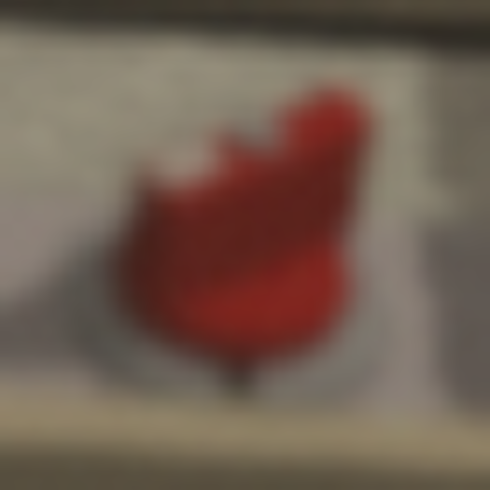

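Knob axis is at (0.4894, 0.2372), with top height 0.146 confirmed by triangulation. The bar's yaw is −0.94, so the tool yaw should be 2.20, a turn of about +57°.

```bash
python3 -m pendant '[[[-1,10,0],1],[[-2,38,0],4],[[-3,72,0],8],[[-5,106,0],13],[[-6,140,0],18],[[-8,174,0],23],[[-9,208,0],28],[[-11,240,0],33],[[-12,270,0],38],[[-13,300,0],43]]'; python3 go.py 0.4894 0.2372 0.23 2.20
```

```text
time: 11.03
tool_pos: [0.4889, 0.0873, 0.2355]
tool_rot: [3.14, -0.001, 2.438]
contact_force: [0.4, 1.0, -1.0]
opening: 0.0917
shift mm [ 96.6 114.6   5.8] turn 13.6 | q [ 0.02  0.28  1.58  0.    1.27 -0.85] tilt [ 3.1404e+00 -1.5000e-03  2.4380e+00] F [ 0.4  1.  -1. ] T [-0.01  0.04 -0.04]
```

```bash
python3 -m pendant '[[[20,24,0],3],[[42,50,0],7],[[64,76,2],10],[[82,98,4],12],[[93,111,5],13.6],[[96.5,114.5,6],13.6],[[96.5,114.5,6],13.6]]'; python3 go.py 0.4894 0.2372 0.165 2.20
```

```text
time: 11.62
tool_pos: [0.4889, 0.238, 0.2292]
tool_rot: [-3.141, -0.002, 2.204]
contact_force: [-0.5, -0.3, -0.1]
opening: 0.0916
shift mm [-1.1 -0.1 64.2] turn 0.2 | q [ 0.31  0.37  1.47  0.    1.3  -0.32] tilt [-3.1414e+00 -2.0000e-03  2.2036e+00] F [-0.5 -0.3 -0.1] T [-0.09 -0.01  0.06]
```

```bash
python3 -m pendant '[[[-1,0,15],0],[[-1,0,38],0],[[-1,0,60],0],[[-1,0,75],0],[[-1,0,85],0],[[-1,0,94],0],[[-1,0,101],0],[[-1,0,106],0],[[-1,0,106],0]]'; python3 go.py 0.4894 0.2372 0.123 2.20;python3 - <<'E'
from h import *
im=robot.read_camera("scene"); cv2.imwrite("pics/s6.png",cv2.resize(im[80:200,300:430],None,fx=5,fy=5,interpolation=2)[:,:,::-1])
E
```

```text
time: 12.37
tool_pos: [0.4893, 0.237, 0.1227]
tool_rot: [-3.141, -0.002, 2.203]
contact_force: [0.2, -0.5, -0.3]
opening: 0.0918
shift mm [ 0.1  0.2 -0.3] turn 0.2 | q [ 0.31  0.48  1.62  0.    1.05 -0.32] tilt [-3.1406e+00 -2.1000e-03  2.2035e+00] F [ 0.2 -0.5 -0.3] T [-0.02  0.01 -0.01]
```

View pics/s6.png

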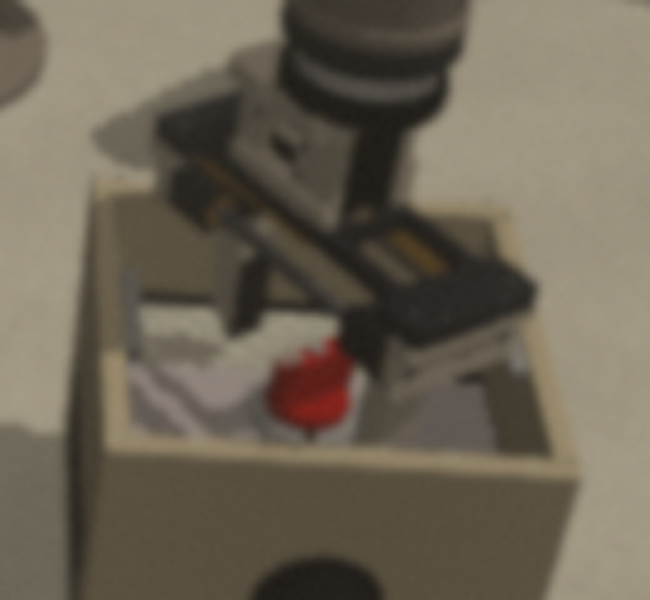

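The fingers straddle the red bar at crop (313,385), with the gripper body above the rim. I'll close on it.

```bash
python3 -m pendant '[[[0,0,0],0],[[0,0,0],0],[[0,0,0],0],[[0,0,0],0],[[0,0,0],0],[[0,0,0],0],[[0,0,0],0],[[0,0,0],0],[[0,0,0],0],[[0,0,0],0]]' 0 50; python3 go.py 0.4894 0.2372 0.123 2.20
```

```text
time: 13.25
tool_pos: [0.4895, 0.2372, 0.1233]
tool_rot: [-3.141, -0.002, 2.204]
contact_force: [-0.1, -0.5, -0.0]
opening: 0.0295
shift mm [ 0.1 -0.1  0.3] turn 0.2 | q [ 0.31  0.48  1.62  0.    1.05 -0.32] tilt [-3.1414e+00 -1.9000e-03  2.2035e+00] F [-0.1 -0.5 -0. ] T [-0.02  0.01  0.03]
```

```bash
python3 -m pendant '[[[0,0,0],0],[[0,0,0],0],[[0,0,0],0],[[0,0,0],0],[[0,0,0],0],[[0,0,0],0]]' ; python3 go.py 0.4894 0.2372 0.123 2.20
```

```text
time: 13.75
tool_pos: [0.4902, 0.2375, 0.1233]
tool_rot: [3.14, -0.002, 2.203]
contact_force: [4.4, 2.9, -3.8]
opening: 0.0115
shift mm [ 0.2 -0.8  0.3] turn 0.2 | q [ 0.31  0.48  1.62  0.    1.04 -0.32] tilt [ 3.1401e+00 -1.6000e-03  2.2035e+00] F [ 4.4  2.9 -3.8] T [ 0.38 -0.82 -0.04]
```

```bash
python3 -m pendant '[[[0,0.8,0],2],[[0,0.8,0],5],[[0,0.8,0],5]]'; python3 go.py 0.4894 0.2372 0.123 2.20;  python3 -m pendant '[[[0,0,0],3],[[0,0,0],5],[[0,0,0],5]]'; python3 go.py 0.4894 0.2372 0.123 2.20
```

```text
time: 14.0
tool_pos: [0.4902, 0.2375, 0.1233]
tool_rot: [-3.141, -0.002, 2.114]
contact_force: [-0.1, -1.0, 1.3]
opening: 0.0116
shift mm [ 0.2 -0.8  0.3] turn -4.9 | q [ 0.31  0.48  1.61  0.    1.05 -0.23] tilt [-3.1410e+00 -1.6000e-03  2.1145e+00] F [-0.1 -1.   1.3] T [-0.34  0.13 -0.04]
time: 14.25
tool_pos: [0.49, 0.2374, 0.1233]
tool_rot: [-3.14, -0.002, 2.027]
contact_force: [0.8, 0.6, 0.5]
opening: 0.0116
shift mm [ 0.1 -0.6  0.3] turn -9.9 | q [ 0.31  0.48  1.61  0.    1.05 -0.15] tilt [-3.1404e+00 -1.6000e-03  2.0274e+00] F [0.8 0.6 0.5] T [-0.03 -0.15 -0.01]
```

```bash
for i in 1; do python3 -m pendant '[[[0,0,0],2],[[0,0,0],3],[[0,0,0],3]]' >/dev/null; python3 go.py 0.4894 0.2372 0.123 2.20; done; python3 -m pendant '[[[0,0,0],2],[[0,0,0],3],[[0,0,0],3]]' >/dev/null; python3 go.py 0.4894 0.2372 0.123 2.20;  python3 -m pendant '[[[0,0,0],2],[[0,0,0],3],[[0,0,0],3]]' >/dev/null; python3 go.py 0.4894 0.2372 0.123 2.20
```

```text
shift mm [ 0.1 -0.6  0.3] turn -12.8 | q [ 0.31  0.48  1.61  0.    1.05 -0.1 ] tilt [-3.1402e+00 -1.4000e-03  1.9765e+00] F [ 1.  -0.4 -1. ] T [ 0.   -0.16  0.28]
shift mm [ 0.  -0.5  0.3] turn -15.8 | q [ 0.31  0.48  1.61  0.    1.05 -0.05] tilt [-3.1399e+00 -1.2000e-03  1.9250e+00] F [0.8 0.5 0.2] T [-0.   -0.12  0.24]
shift mm [ 0.  -0.4  0.3] turn -18.7 | q [0.31 0.48 1.61 0.   1.05 0.01] tilt [-3.1397e+00 -1.0000e-03  1.8732e+00] F [ 0.6 -0.4 -0.2] T [-0.07 -0.14  0.3 ]
```

The torque jumped from about 0 to 0.28 N m between yaw 2.027 and 1.977, so the stiff point is near yaw 2.00. The target is then about 1.20, 38° further on.

```bash
python3 -m pendant '[[[0,0,0],4],[[0,0,0],8],[[0,0,0],12],[[0,0,0],16],[[0,0,0],20],[[0,0,0],24],[[0,0,0],27],[[0,0,0],29],[[0,0,0],29]]' ; python3 go.py 0.4894 0.2372 0.123 1.205
python3 - <<'E'
from h import *
im=robot.read_camera("scene"); cv2.imwrite("pics/s7.png",cv2.resize(im[80:200,300:430],None,fx=5,fy=5,interpolation=2)[:,:,::-1])
E
```

```text
time: 15.75
tool_pos: [0.4889, 0.2372, 0.1233]
tool_rot: [-3.138, 0.001, 1.367]
contact_force: [-2.3, 0.9, 1.8]
opening: 0.0118
shift mm [0.1 0.5 0.3] turn 9.3 | q [0.31 0.48 1.62 0.   1.05 0.51] tilt [-3.1378e+00  6.0000e-04  1.3672e+00] F [-2.3  0.9  1.8] T [-0.04  0.51  0.25]
```

View pics/s7.png

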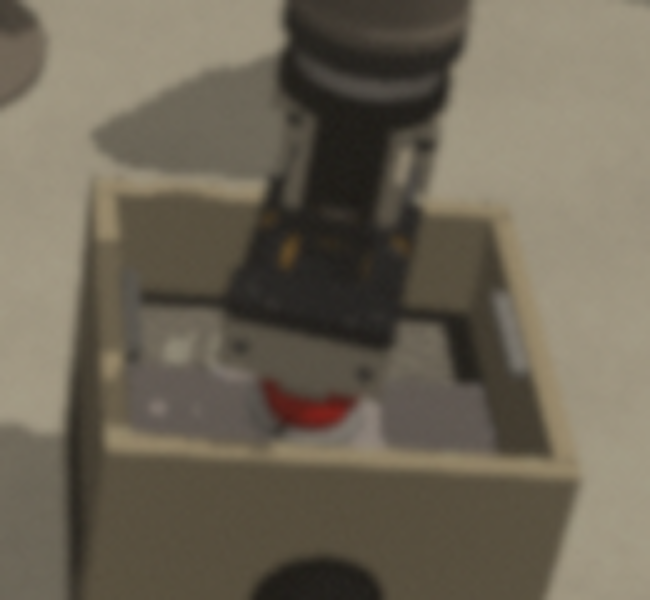

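The washer mark has moved to the left at about (275,425) and turns along with the knob. Now the last 9°, and then a release straight away from that pose.

```bash
python3 -m pendant '[[[0,0,0],3],[[0,0,0],6],[[0,0,0],9.2],[[0,0,0],9.2],[[0,0,0],9.2]]' ; python3 go.py 0.4894 0.2372 0.123 1.205; python3 -m pendant '[[[0,0,0],-0.5],[[0,0,0],-0.5],[[0,0,0],-0.5],[[0,0,0],-0.5],[[0,0,0],-0.5],[[0,0,0],-0.5],[[0,0,0],-0.5],[[0,0,0],-0.5],[[0,0,0],-0.5],[[0,0,0],-0.5]]' 0.6 10; python3 go.py 0.4894 0.2372 0.23 1.205
```

```text
time: 16.22
tool_pos: [0.4886, 0.2373, 0.1233]
tool_rot: [-3.137, 0.001, 1.211]
contact_force: [-2.9, 0.3, 2.2]
opening: 0.0116
shift mm [0.2 0.7 0.3] turn 0.3 | q [0.31 0.48 1.62 0.   1.05 0.67] tilt [-3.1374e+00  1.3000e-03  1.2110e+00] F [-2.9  0.3  2.2] T [0.04 0.44 0.16]
time: 17.05
tool_pos: [0.4887, 0.2373, 0.1233]
tool_rot: [-3.137, 0.001, 1.22]
contact_force: [-0.2, -0.0, -0.2]
opening: 0.055
shift mm [   0.     0.3 -106.7] turn 0.8 | q [0.31 0.48 1.62 0.   1.05 0.66] tilt [-3.1374e+00  1.3000e-03  1.2197e+00] F [-0.2 -0.  -0.2] T [-0.11  0.06  0.01]
```

Released with no force. I'll retract straight up, move aside toward the robot, and check the marks.

```bash
python3 -m pendant '[[[0,0,-5],0],[[0,0,-20],0],[[0,0,-40],0],[[0,0,-65],0],[[0,0,-90],0],[[0,0,-115],0],[[0,0,-130],0],[[0,0,-135],0]]' ; python3 go.py 0.30 0.42 0.26 1.21
```

```text
time: 17.72
tool_pos: [0.4903, 0.2377, 0.2617]
tool_rot: [3.141, -0.002, 1.22]
contact_force: [-0.3, 0.6, 1.3]
opening: 0.055
shift mm [ 105.8 -241.4    1.8] turn 0.6 | q [0.31 0.35 1.41 0.   1.38 0.66] tilt [ 3.1414e+00 -2.2000e-03  1.2198e+00] F [-0.3  0.6  1.3] T [-0.16  0.09  0.03]
```

```bash
python3 -m pendant '[[[8,-20,0],0],[[20,-47,0],0],[[33,-75,0],0],[[47,-106,0],0],[[60,-137,0],0],[[74,-168,0],0],[[86,-196,0],0],[[97,-221,0],0],[[105,-240,0],0],[[105,-240,0],0]]'
python3 - <<'E'
from h import *
im=robot.read_camera("top"); cv2.imwrite("pics/t8.png",im[:,:,::-1]); cv2.imwrite("pics/t8k.png",cv2.resize(im[230:275,110:160],None,fx=12,fy=12,interpolation=2)[:,:,::-1])
im=robot.read_camera("scene"); cv2.imwrite("pics/s8.png",im[:,:,::-1])
E
```

```text
time: 18.55
tool_pos: [0.298, 0.4206, 0.2611]
tool_rot: [-3.14, -0.001, 1.224]
contact_force: [-0.7, 0.7, 0.1]
opening: 0.0549
```

View pics/t8k.png

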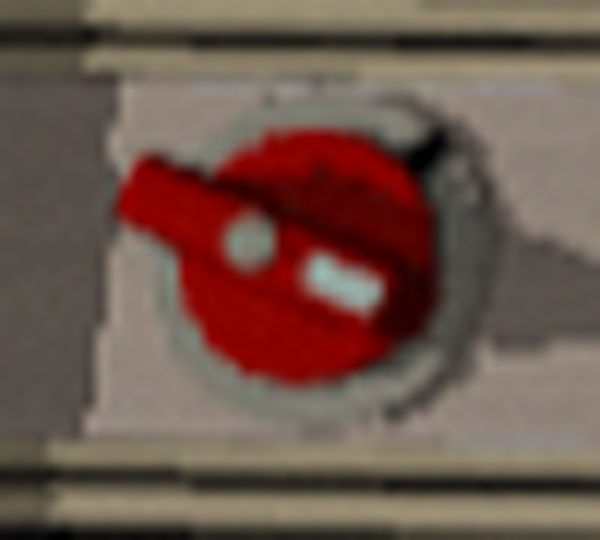

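View pics/t8.png

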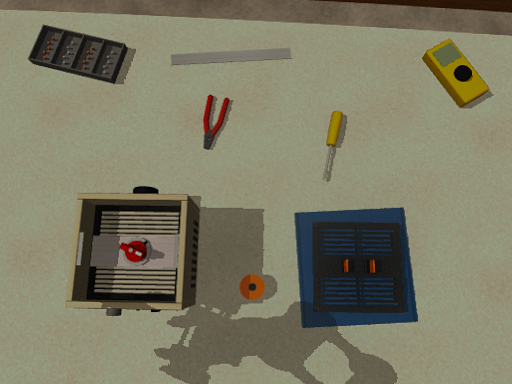

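View pics/s8.png

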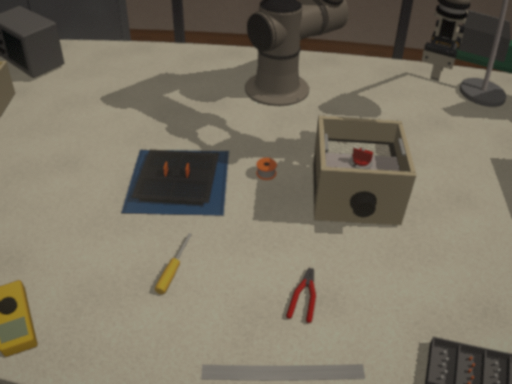

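The washer mark in the zoomed knob view moved from (327,103) to (427,150). I'll turn that into angles.

Run:
```python
from h import *
f=lambda u,v:((u+.5)/12-.5+110,(v+.5)/12-.5+230)
c=np.array([.4894,.2372])
a=[]
for p in((327,103),(427,150)):
    d=onz("top",f(*p),.112)[:2]-c; a.append(np.arctan2(d[1],d[0])); print(a[-1],np.hypot(*d))
print("washer turned",a[0]-a[1])
b=[]
for p in(((338,180),(140,312)),((345,286),(142,194))):
    d=onz("top",f(*p[0]),.146)-onz("top",f(*p[1]),.146); b.append(np.arctan2(d[1],d[0]))
print("bar",b,b[0]-b[1]); s=robot.observe(); print(s["qvel"].round(4),s["time"])
from fit import tp
```

```text
0.049493483863717186 0.02552847889047233
-0.7072570860837029 0.0248888922222441
washer turned 0.7567505699474201
bar [np.float64(-0.9030510631237474), np.float64(-1.9148493774362154)] 1.011798314312468
[-0.0341 -0.001  -0.0032 -0.0036 -0.0007 -0.0032] 18.65
extractor x y yaw dz [ 0.4896  0.237   0.0522 -0.001 ] rms 0.7819340373097627 
 [[-1.0857  0.4496]
 [ 0.5021  1.    ]
 [-1.6788  0.413 ]
 [-0.7348 -0.5923]
 [ 0.026  -0.4103]
 [-0.3155 -0.542 ]
 [-1.0278  0.4904]
 [-0.8945  0.7814]]
tab R (array([0.4902, 0.208 , 0.2049]), np.float64(0.0028722140051005898))
tab L (array([0.4866, 0.2632, 0.2051]), np.float64(0.002224714829167158))
expected [0.4912 0.207  0.197 ] [[352.37895683906703, 131.06013059399987], [352.8744821549682, 134.41804265045744], [351.890327428283, 127.76345806227334]] [[138.40461526534926, 247.83153407857685], [138.95727447014883, 240.3797564051279], [137.84992429102056, 255.34178227523336]]
expected [0.488 0.267 0.197] [[378.46277931651383, 132.67996867213665], [379.18958654042825, 136.04455815210486], [377.74630417153355, 129.37634750790642]] [[104.41713403957132, 247.36646244468534], [105.10251995722189, 239.9326145830678], [103.72937457867124, 254.85840330977976]]
```

Run:
```python
from cell import robot
print(robot.hand_in())
```

```text
the job is handed in; nothing more can be done
None
```

The cover is off and lying on the blue mat, and the knob is tightened about an eighth of a turn past its stiff point. I handed the job in at about 18.7 s of the 61 s; the hand-in reported no verdict.

- **Cover:** I squeezed both tabs to their stops (fingers 43 mm apart), lifted it off and lowered it until it touched the mat, then let go. The pictures show it flat, grille up, with both tabs sprung out again. It was set down about 1–2 mm from the mat's measured centre.
- **Knob:** It went stiff about 0.2 rad after I started turning (torque rose from about 0 to 0.3 N m). I then turned it on by about 0.79 rad by the tool's own angle.
- **Check on the knob:** The washer's mark moved 0.757 rad (target 0.785, allowed 0.525–1.045). The bar turned about 1.01 rad in all, which agrees to about 0.05 rad and shows no turning back beyond the small loss on release.
- **Other things:** In the final pictures the reel, screwdriver and cutters are where they were, and the arm is clear of everything.

No check failed. One early image measurement of the mat in the scene view was bad, and I redid it before using it. The tab tops first measured about 8 mm too high, because I had picked their far ends in the picture; the corrected point agreed with the stated height.

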